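File a punched plate in a lever arch file

TASK

File the loose orange punched plate in the lever arch file: lift the file's lever so that the rings spring fully open, thread the plate's two holes over the two upright posts until it lies flat on the filed sheets with its body on the side of the sheets, then press the lever down fully home so that the rings are shut. Do not force the lever (it bends under more than about 25 N at its knob), and leave the other things on the bench where they stand.

Things in the scene. Friction and masses are not known exactly. Their poses are not given: they have to be found in the camera images.
- file: Open lever arch file, fixed: blue board 245x170x4 mm, wad of white sheets on it (x -13..104, y +-75 mm, top 40 mm above the bench), steel lever arch mechanism. Origin on the bench midway between the two posts; x from lever end (near robot) to sheets, y through both posts. The mechanism sits on a spacer: its plate underside is H = 4 to 36 mm above the bench. H is NOT measured: feel for it.
- file_lever (a point): Point on the bench under the lever's pivot axis (file x = -45 mm), axes as file. The pivot axis runs along y at height H + 28 mm. On the lever's end, 90 mm from the pivot, is a black barrel knob, diameter 22 mm, 20 mm long along y, flat ends, centred on y = 0. At lever angle q its centre is 90 cos q mm toward -x of this point, at height H + 28 + 90 sin q mm.
- lever (a joint): Lever angle, rad: 0 = down on its stop, rings shut; 1.3 = fully up, rings open. Over-centre spring and stiff hinge: below about 0.1 the lever stays where it is left (about 2 N up at the knob moves it); above, the spring drives it up to 1.3 and keeps it there. Closing works against this, up to about 9 N at the knob, and the last bit must be pressed down onto the stop.
- lever_flex (a joint): Elastic bend of the lever, rad: 0 = straight; negative when the knob is pushed the closing way, positive when pulled the opening way. Stiffness 34 N m/rad about a point 55 mm from the knob: 25 N at the knob bends it 0.04. Shows the load.
- rings (a joint): Angle of the two ring arches, rad, geared to the lever: 0 = shut, 1.2 = fully open. Steel bars of diameter 6 mm at file y = +-40 mm, pivoted at file x = -45 mm. Shut, they reach over to the post tops (highest point H + 71 mm above the bench); open, they lean back, all at file x < -10 mm and below H + 75 mm.
- card_grip (a point): Centre of the white upright grip rib of the loose orange plate. Plate 92 (x) x 112 (y) x 4 mm, about 80 g, lying flat; rib 50 mm long along plate x, 12 mm thick along plate y, top 30 mm above the plate's underside. This point is 16.5 mm above the underside. Axes: z up, -x toward the edge with the two holes.
- card_holes (a point): Point on the underside of the orange plate midway between its two punched holes, 44 mm from the rib's centre toward plate -x. Holes have diameter 11 mm, at plate y = +-40 mm from this point. Same axes as the plate.
- file_posts (a point): Point midway between the two posts, at the height of the top of the sheets (40 mm above the bench); axes as file. Posts: steel, vertical, diameter 6 mm, at y = +-40 mm from here, rounded tops H + 58 mm above the bench.
- timer: Blue bench timer, 62 x 62 x 18 mm, bystander. Origin at the centre of its underside.
- pot: White pot with yellow cap, 52 mm diameter, 82 mm high, bystander. Origin at the centre of its underside.
- stock: Glass bottle with orange cap, 60 mm diameter, 123 mm high, bystander. Origin at the centre of its underside.
- cartonbox: Small white and blue carton, 60 x 90 x 36 mm, bystander. Origin at the centre of its underside.
- card: The whole orange plate; origin at the centre of its underside, 10 mm from under the rib's centre toward plate -x. Same axes as the plate.

How it is judged:
By the outcome, as a careful person would: the job done as asked, in the order asked, and still so for the second after the job is handed in, with the robot touching nothing.
It also fails if it takes over 70 s, if anything falls off the work surface, if the arm or the gripper's body presses on something with over 40 N, if the wrist force passes 120 N, or if a joint passes its speed limit or range.

ROBOT

A 6-joint arm with a two-finger parallel gripper is mounted at the origin on a cart in front of the work surface, level with it; the furniture and walls round the work are solid. World frame = base frame: x ahead of the robot, y to its left, z up, the work surface at z = 0. Lengths are in m, angles in degrees, forces in N, time in s.
With the tool pointing down it reaches from about 0.4 to 0.825 m from the base axis. Payload 7 kg.
Tool frame: the origin (TCP) lies midway between the tips of the shut fingers; the grasp point (between the pads) lies ctrl.tcp_to_grasp behind it (ctrl.tcp_to_grasp is the distance from the TCP to the grasp point, in m); z points along the fingers, y is the line along which they close (so a half turn about z gives the same grasp; the last joint's range is limited). The gripper opens to 88 mm and grips with 3 to 60 N. Pads are 19 mm wide; open, the fingers measure 130 mm over their backs; the gripper's body (78 mm by 193 mm) begins 47 mm behind the grasp point.
Start: joints at [-60.499, 20.546, 0.682, 0, -70.136, -16.507], TCP at [0.152, -0.658, 0.227] pointing down, gripper open.
Joint ranges: [-176.03, 176.03], [-82.01, 121.73], [-58.28, 71.71], [-173.87, 95.51], [-174.79, -0.11], [-173.66, 173.66]. Speed limits (degrees/s): [136.94, 136.94, 172.46, 180, 180, 180].

INTERFACE

Orientations are given as [roll, pitch, yaw] about the fixed x, y, z axes, in that order (R = Rz(yaw) Ry(pitch) Rx(roll)).
In Python, from plant import ctrl, imaging, close_job gives the robot as it stands.
- The arm moves only by the shell command python3 -m crank 'ROWS'. ROWS is JSON, a list of rows, each a list of 3 entries, a list of its own where there are three numbers: the shift along the world's x, y, z in m, then the turn, a rotation vector about the world's x, y, z in degrees, then the opening, from -1 (shut) to 1 (fully open), so that 0 is half open. A call has 1 to 12 rows; each row shifts and turns the commanded pose from where the row before left it; what a row does not reach is not made up. A row lasts 1/10 s, in which the tool goes at most 50 mm and 8.59 degrees, less where a joint would pass 70% of its speed; a pose out of reach is approached as far as the arm can. A call is refused whole if a number of a shift passes 0.05 or a number of a turn 8.59, either way. A call with a gripper value outside its range is refused whole. The fingers move at their own pace and stop on an object; the grip force is fixed at half the most. Time passes only in rows, so rows that do not move let the fingers close. It gives the time, the measured TCP pose, the force, the opening and the grip force at its end, in the units of the state.
- ctrl.get_obs(): the state, without advancing time (a new reading comes with each control period).
- imaging.snapshot(name): name is "side" or "top"; returns (picture, depth): 384x512x3 uint8, blue, green, red; 384x512 float32, m along the optical axis (not along the pixel's ray), 0 where there is no reading.
- imaging.camera_model(name): a dict with "mtx" (3x3 intrinsics, pixels), "R" (3x3) and "t" (3): a world point X has camera coordinates R X + t. Camera axes: x right, y down, z forward; pixel columns grow to the right and rows downward; lengths in m; the calibration is good to about 2 mm. A picture is of the moment at which its call begins. camera_model takes no time and is no camera call.
- close_job(): hands the job in; it is judged then, once.
The state is a dict: "clock": time; "joint_pos": joint angles; "qvel": joint speeds; "tau": joint torques, N m; "tool_pos": TCP position; "orientation": TCP orientation; "force": force on the tool from outside, world axes, zero at the start; "moment": the same for the moment, N m; "opening": finger opening in m; "gripper_force": force on a finger pad.
Only numpy, scipy, OpenCV 4.12 (cv2) and the standard library are available. Lean on these libraries where they do the work, as an engineer would, in place of code of your own. Each camera call takes 0.05 s, during which the arm holds its last target. There are 200 camera calls.

## Working session

There is one attempt and no reset: what is moved stays moved. The work goes in short steps, Python scripts to look and compute and a shell command to move; the robot and the scene stay as the last step left them, time stands still between calls to the robot, and variables do not carry over. Pictures are saved under pics/ and viewed, at most 10 in all, crops included, and the job is handed in when it is done.

```bash
ls; mkdir -p pics
python3 - <<'E'
from plant import ctrl, imaging
import cv2,numpy as np
for n in("top","side"):
    p,d=imaging.snapshot(n); cv2.imwrite(f"pics/{n}0.png",p); np.save(f"{n}0.npy",d)
    m=imaging.camera_model(n); print(n,np.array(m["mtx"]).round(1).tolist(),(-np.array(m["R"]).T@np.array(m["t"])).round(3),np.array(m["R"]).round(2).tolist())
print(ctrl.get_obs(),ctrl.tcp_to_grasp)
E
```

```text
pics
top [[460.1, 0.0, 263.1], [0.0, 460.1, 187.7], [0.0, 0.0, 1.0]] [0.415 0.327 1.217] [[-0.02, -1.0, 0.0], [-0.99, 0.02, -0.12], [0.12, -0.0, -0.99]]
side [[405.5, 0.0, 253.4], [0.0, 405.5, 199.8], [0.0, 0.0, 1.0]] [ 0.601 -0.504  0.482] [[1.0, 0.03, -0.0], [0.01, -0.45, -0.9], [-0.02, 0.9, -0.45]]
{'clock': 0.1, 'joint_pos': array([-6.04989637e+01,  2.05867479e+01,  6.36626558e-01, -1.63354237e-02,
       -7.01358281e+01, -1.65082111e+01]), 'qvel': array([ 0.0709129 , -0.06040628,  0.10873839,  0.12955066,  0.0741473 ,
       -0.09872807]), 'tau': array([-1.98648115e-03, -5.84163487e+01,  2.93751991e+01,  7.01554030e+00,
        1.01614633e-02, -5.27913073e-05]), 'tool_pos': array([ 0.15163163, -0.65728044,  0.22570916]), 'orientation': array([ 1.79913230e+02, -9.70079672e-03, -1.67012730e+02]), 'force': array([0.27122154, 0.53662084, 0.9205985 ]), 'moment': array([-0.00603897, -0.01840251,  0.02507382]), 'gripper_force': 0.0, 'opening': 0.08766694821420412} 0.0188
```

View pics/top0.png

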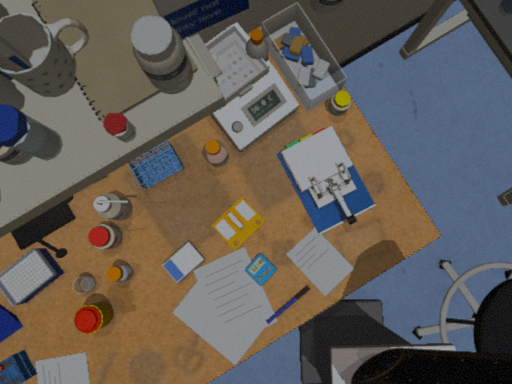

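View pics/side0.png

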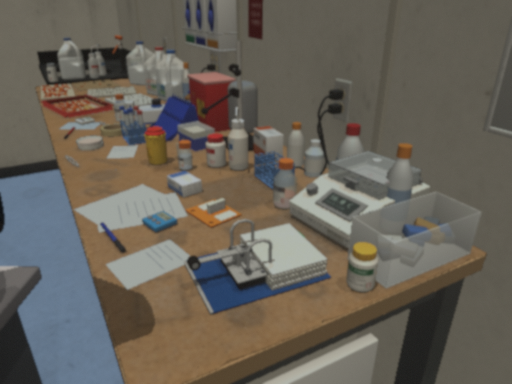

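The top view shows the file at about (325,180), with its knob at (348,215), and the orange plate at (238,223). In the side view the plate is at (215,212) and the knob at (195,262). Next I'll measure them and enlarge both.

```bash
cat > h.py <<'E'
import numpy as np,cv2
from plant import ctrl,imaging
def cloud(n,d):
    m=imaging.camera_model(n);K,R,t=[np.array(m[k],float) for k in("mtx","R","t")]
    v,u=np.mgrid[:384,:512]
    c=np.stack([(u-K[0,2])/K[0,0]*d,(v-K[1,2])/K[1,1]*d,d],-1)
    return (c-t.ravel())@R
def proj(n,X):
    m=imaging.camera_model(n);K,R,t=[np.array(m[k],float) for k in("mtx","R","t")]
    c=np.atleast_2d(X)@R.T+t.ravel();c=c@K.T
    return c[:,:2]/c[:,2:]
E
python3 - <<'E'
from h import *
T=cv2.imread("pics/top0.png");S=cv2.imread("pics/side0.png")
a=cv2.resize(T[120:250,190:390],None,fx=4,fy=4,interpolation=cv2.INTER_CUBIC)
cv2.imwrite("pics/topz.png",a)
cv2.imwrite("pics/sidez.png",cv2.resize(S[180:310,160:360],None,fx=4,fy=4,interpolation=cv2.INTER_CUBIC))
for n,P,box in(("top",T,(190,275,190,260)),("side",S,(180,250,190,235))):
    W=cloud(n,np.load(n+"0.npy"));h=cv2.cvtColor(P,cv2.COLOR_BGR2HSV)
    u0,u1,v0,v1=box;sel=np.zeros(h.shape[:2],bool);sel[v0:v1,u0:u1]=1
    m=sel&(h[...,0]>8)&(h[...,0]<28)&(h[...,1]>190)&(h[...,2]>150)
    pts=W[m];print(n,"orange",m.sum(),np.median(pts[:,2]),cv2.minAreaRect((pts[:,:2]*1000).astype(np.float32)))
    hi=sel&(W[...,2]>.018)&(W[...,2]<.04);q=W[hi];print("rib",hi.sum(),q.mean(0),cv2.minAreaRect((q[:,:2]*1000).astype(np.float32)) if len(q) else 0)
    # board
    u0,u1,v0,v1=(270,385,120,240) if n=="top" else (180,335,215,310)
    sel[:]=0;sel[v0:v1,u0:u1]=1
    m=sel&(h[...,0]>95)&(h[...,0]<125)&(h[...,1]>140)&(W[...,2]<.02);q=W[m]
    print("board",m.sum(),np.median(q[:,2]),cv2.minAreaRect((q[:,:2]*1000).astype(np.float32)))
    m=sel&(h[...,1]<40)&(h[...,2]>150)&(abs(W[...,2]-.04)<.005);q=W[m]
    print("sheet",m.sum(),np.median(q[:,2]),cv2.minAreaRect((q[:,:2]*1000).astype(np.float32)))
    m=sel&(h[...,2]<60)&(W[...,2]>.02);q=W[m]
    print("dark",m.sum(),np.median(q,0),q.max(0),q.min(0))
E
```

```text
top orange 635 0.0034671455857109654 ((458.5419616699219, 376.3701171875), (131.38040161132812, 108.05375671386719), 41.97171401977539)
rib 241 [0.42988769 0.45844402 0.03176722] ((441.293212890625, 420.5051574707031), (184.9488525390625, 120.48462677001953), 88.6008071899414)
board 1603 0.0034840369526541403 ((586.8931884765625, 157.00320434570312), (234.57858276367188, 167.13064575195312), 25.76954460144043)
sheet 2214 0.03958837002198075 ((675.2108764648438, 198.88482666015625), (201.78785705566406, 147.11985778808594), 25.150480270385742)
dark 81 [0.4765216  0.10662193 0.05913458] [0.6117763  0.19533179 0.06665753] [0.46410952 0.09337723 0.03175995]
side orange 0 nan ((0.0, 0.0), (0.0, 0.0), 0.0)
rib 134 [0.48284373 0.3862072  0.02675733] ((493.7856140136719, 366.9976806640625), (59.91823959350586, 322.4161682128906), 34.29322814941406)
board 1497 0.004458531484157071 ((591.786865234375, 141.88755798339844), (228.91876220703125, 139.98477172851562), 26.768882751464844)
sheet 2210 0.040433922459863283 ((675.70361328125, 199.725830078125), (203.42169189453125, 151.93643188476562), 26.378007888793945)
dark 99 [0.47547107 0.09466121 0.05912403] [0.57221913 0.12900192 0.06480402] [0.46549009 0.08790725 0.0350579 ]
  return _methods._mean(a, axis=axis, dtype=dtype,
  ret = ret.dtype.type(ret / rcount)
```

View pics/topz.png

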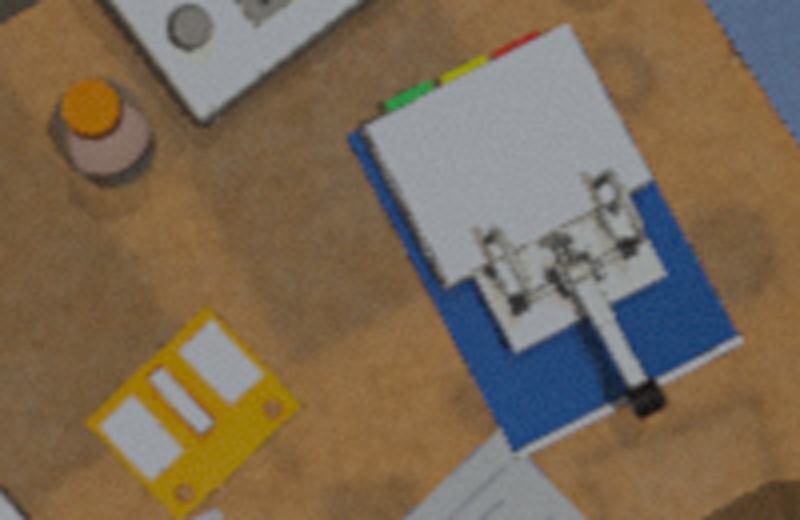

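View pics/sidez.png

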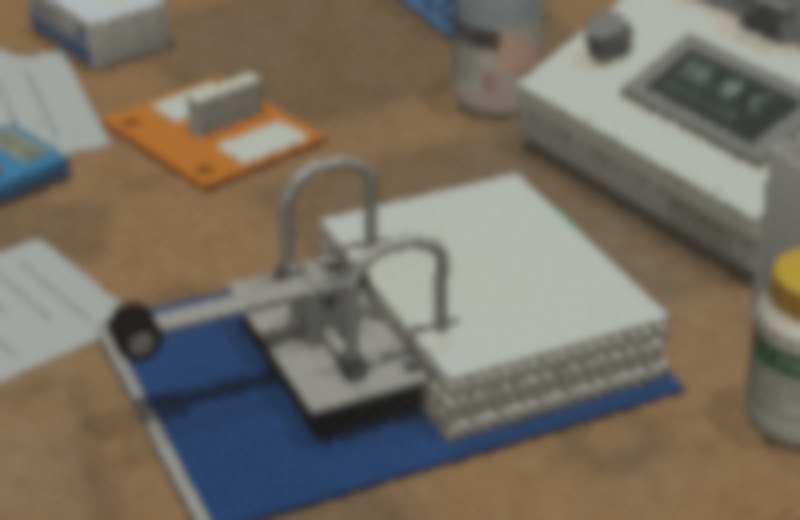

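The zoomed top view gives the sheet corners, plate corners and plate holes at (272,409) and (184,492). The side zoom gives the knob at (140,332), the post foot at (440,325) and the ring crests. I'll fit poses to these.

```bash
cat > fit.py <<'E'
from h import *
from scipy.optimize import least_squares
def zt(u,v):return (u+.5)/4-.5+190,(v+.5)/4-.5+120
def zs(u,v):return (u+.5)/4-.5+160,(v+.5)/4-.5+180
def pose(p,X):
    c,s=np.cos(p[2]),np.sin(p[2]);X=np.atleast_2d(X)
    return np.c_[p[0]+c*X[:,0]-s*X[:,1],p[1]+s*X[:,0]+c*X[:,1],X[:,2]]
def fit(obs,p0,hdep=False):
    def r(p):
        o=[]
        for n,X,px in obs:
            X=np.array(X,float)/1000
            if X[2]>1: X[2]=X[2]-10+p[3]   # height coded 10000+h => H+h
            o.append(proj(n,pose(p,X))[0]-px)
        return np.concatenate(o)
    f=least_squares(r,p0,loss="soft_l1");return f.x,r(f.x).reshape(-1,2).round(1).tolist()
E
python3 - <<'E'
from fit import *
B=10000
F=[("top",(104,-75,40),zt(570,25)),("top",(104,75,40),zt(365,125)),("top",(-13,75,40),zt(445,287)),("top",(-13,-75,40),zt(652,183)),
("side",(104,75,40),zs(515,175)),("side",(104,-75,40),zs(665,318)),("side",(-13,-75,40),zs(450,377)),("side",(-13,75,40),zs(322,215)),
("side",(0,-40,40),zs(440,325)),("side",(-135,-10,B+28),zs(140,334)),("top",(-135,0,B+28),zt(645,396)),]
x,r=fit(F,[.6,.16,.45,.02]);print("file",x[:2].round(4),np.degrees(x[2]).round(2),"H",x[3].round(4));print(r)
for n in("top","side"):
  x1,_=fit([f for f in F if f[0]==n],[.6,.16,.45,.02]);print(n,x1.round(4))
for o in((-45,0,0),(0,40,40),(0,-40,40),(-135,0,28+1000*x[3])):print(o,pose(x,np.array(o)/1000).round(4))
P=[("top",(-44,40,4),zt(184,492)),("top",(-44,-40,4),zt(272,409)),
("top",(36,56,4),zt(87,422)),("top",(36,-56,4),zt(208,308)),("top",(-56,-56,4),zt(300,405)),("top",(-56,56,4),zt(180,517)),
("side",(-44,40,4),zs(132,122)),("side",(-44,-40,4),zs(205,168)),("side",(-56,-56,4),zs(208,187)),("side",(36,-56,4),zs(325,135)),("side",(-56,56,4),zs(107,122))]
for ob in (P,P[:6],P[6:]):
  y,r=fit(ob,[.45,.38,.8,0]);print("grip",y[:2].round(4),np.degrees(y[2]).round(2));print(r)
print(ctrl.get_obs()["clock"])
E
```

```text
file [0.5955 0.1617] 25.5 H 0.0286
[[-0.5, -0.6], [-0.1, -0.2], [0.6, -0.9], [0.1, -0.8], [0.4, -0.8], [0.7, -0.8], [-0.9, -0.1], [-0.6, 0.6], [-0.5, 0.8], [-0.3, -0.0], [-0.2, 0.6]]
top [0.5943 0.1622 0.4364 0.0416]
side [0.596  0.1617 0.4459 0.0286]
(-45, 0, 0) [[0.5549 0.1423 0.    ]]
(0, 40, 40) [[0.5783 0.1978 0.04  ]]
(0, -40, 40) [[0.6127 0.1256 0.04  ]]
(-135, 0, np.float64(56.59461233367486)) [[0.4737 0.1035 0.0566]]
grip [0.4819 0.3972] 42.44
[[0.2, -0.0], [0.3, -0.4], [-0.8, -0.4], [-0.2, -1.2], [0.9, -0.4], [-0.1, 1.4], [-0.1, -0.2], [0.2, 0.1], [-0.7, -0.5], [0.3, 0.2], [-1.3, -0.9]]
grip [0.4813 0.3973] 42.23
[[0.1, 0.2], [0.3, -0.1], [-0.9, -0.2], [-0.1, -0.9], [0.8, -0.0], [-0.2, 1.6]]
grip [0.4824 0.3962] 42.84
[[0.1, 0.1], [0.6, 0.3], [-0.3, -0.3], [0.6, 0.3], [-1.2, -0.7]]
0.1
```

```bash
python3 -m crank '[[[0.025,0.0375,0],[0,0,1.6],1],[[0.025,0.0375,0],[0,0,1.6],1],[[0.025,0.0375,0],[0,0,1.6],1],[[0.025,0.0375,0],[0,0,1.6],1],[[0.025,0.0375,0],[0,0,1.6],1],[[0.025,0.0375,0],[0,0,1.6],1],[[0.025,0.0375,0],[0,0,1.6],1],[[0.025,0.0375,0],[0,0,1.3],1]]'; python3 -m crank '[[[0.01,0.038,0],[0,0,0],1],[[0.01,0.038,0],[0,0,0],1],[[0.01,0.038,0],[0,0,0],1],[[0.01,0.038,0],[0,0,0],1],[[0.01,0.038,0],[0,0,0],1],[[0.01,0.038,0],[0,0,0],1],[[0.01,0.038,0],[0,0,0],1],[[0.01,0.038,0],[0,0,0],1],[[0.01,0.038,0],[0,0,0],1],[[0.01,0.038,0],[0,0,0],1],[[0.01,0.038,0],[0,0,0],1],[[0,0,0],[0,0,0],1]]'
```

```text
clock: 0.9
tool_pos: [0.3523, -0.356, 0.2265]
orientation: [180.0, 0.0, -154.5]
force: [1.5, 0.4, 0.5]
opening: 0.0875
gripper_force: 0.0
clock: 2.1
tool_pos: [0.4627, 0.0637, 0.2262]
orientation: [180.0, 0.0, -154.3]
force: [-0.3, -0.9, -0.2]
opening: 0.0878
gripper_force: 0.0
```

```bash
python3 -m crank '[[[0.011,0.04,0],[0,0,0],1],[[0,0,-0.04],[0,0,0],1],[[0,0,-0.04],[0,0,0],1],[[0,0,-0.04],[0,0,0],1],[[0,0,-0.03],[0,0,0],1],[[0,0,-0.02],[0,0,0],1],[[0,0,-0.015],[0,0,0],1],[[0,0,0],[0,0,0],1],[[0,0,0],[0,0,0],1]]'
python3 - <<'E'
from h import *
p,d=imaging.snapshot("side");cv2.imwrite("pics/s1.png",cv2.resize(p[180:310,140:340],None,fx=4,fy=4,interpolation=cv2.INTER_CUBIC))
E
```

```text
clock: 3.0
tool_pos: [0.4727, 0.0999, 0.0417]
orientation: [-180.0, -0.0, -154.5]
force: [-0.2, -0.5, -0.2]
opening: 0.0877
gripper_force: 0.0
```

View pics/s1.png

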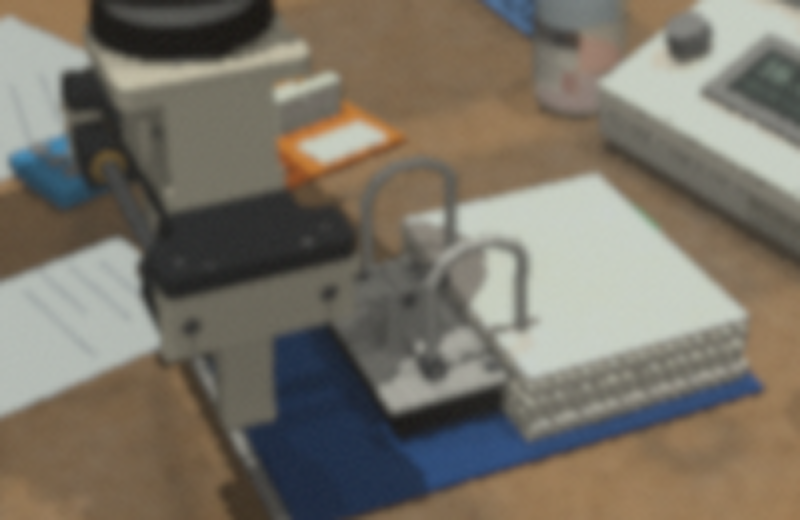

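The gripper straddles the knob (hidden behind the finger at about (245,370)), clear of the rings. I'll centre it and close.

```bash
python3 -m crank '[[[0.001,0.0035,-0.003],[0,0,0],1],[[0,0,0],[0,0,0],0],[[0,0,0],[0,0,0],-0.4],[[0,0,0],[0,0,0],-0.4],[[0,0,0],[0,0,0],-1],[[0,0,0],[0,0,0],-1],[[0,0,0],[0,0,0],-1],[[0,0,0],[0,0,0],-1]]'
```

```text
clock: 3.85
tool_pos: [0.4738, 0.1038, 0.0385]
orientation: [180.0, -0.0, -154.5]
force: [-0.5, -0.7, -0.5]
opening: 0.0372
gripper_force: 0.0
```

```bash
python3 -m crank '[[[0,0,0],[0,0,0],-1],[[0,0,0],[0,0,0],-1],[[0,0,0],[0,0,0],-1],[[0,0,0],[0,0,0],-1]]'
```

```text
clock: 4.25
tool_pos: [0.4739, 0.103, 0.0386]
orientation: [-179.9, -0.0, -154.5]
force: [3.0, -5.7, -0.7]
opening: 0.0195
gripper_force: 30.0
```

```bash
python3 -m crank '[[[0.0003,-0.0007,0],[0,0,0],-1],[[0,0,0.003],[0,0,0],-1],[[0.0002,0.0001,0.003],[0,0,0],-1],[[0.0002,0.0001,0.003],[0,0,0],-1],[[0,0,0],[0,0,0],-1]]';python3 -m crank '[[[0.0005,0.0002,0.0045],[0,0,0],-1],[[0.0007,0.0003,0.0045],[0,0,0],-1],[[0,0,0],[0,0,0],-1]]'
```

```text
clock: 4.75
tool_pos: [0.4744, 0.1028, 0.0477]
orientation: [-180.0, -0.0, -154.5]
force: [3.5, -4.1, -2.4]
opening: 0.0198
gripper_force: 30.0
clock: 5.05
tool_pos: [0.4756, 0.1034, 0.0569]
orientation: [-180.0, -0.0, -154.5]
force: [2.1, -3.7, -1.3]
opening: 0.0199
gripper_force: 30.0
```

```bash
python3 -m crank '[[[0.0019,0.0009,0.0088],[0,0,0],-1],[[0.0029,0.0014,0.0083],[0,0,0],-1],[[0.0035,0.0017,0.0081],[0,0,0],-1],[[0.0043,0.002,0.0077],[0,0,0],-1],[[0.0049,0.0024,0.0072],[0,0,0],-1],[[0.0056,0.0026,0.0066],[0,0,0],-1],[[0,0,0],[0,0,0],-1]]'; python3 -m crank '[[[0.0061,0.003,0.0059],[0,0,0],-1],[[0.0066,0.0031,0.0052],[0,0,0],-1],[[0.007,0.0034,0.0045],[0,0,0],-1],[[0.0074,0.0035,0.0037],[0,0,0],-1],[[0,0,0],[0,0,0],-1]]'
```

```text
clock: 5.75
tool_pos: [0.5006, 0.1155, 0.1052]
orientation: [-180.0, 0.2, -154.5]
force: [-0.5, -4.4, 8.5]
opening: 0.0196
gripper_force: 30.0
clock: 6.25
tool_pos: [0.5285, 0.129, 0.1238]
orientation: [-180.0, 0.2, -154.5]
force: [6.4, -2.5, 1.9]
opening: 0.0197
gripper_force: 30.0
```

```bash
python3 -m crank '[[[0.0038,0.0018,0.0014],[0,0,0],-1],[[0.0035,0.0017,0.001],[0,0,0],-1],[[0,0,0],[0,0,0],-1]]';python3 -m crank '[[[0,0,0],[0,0,0],0],[[0,0,0],[0,0,0],0],[[0,0,0],[0,0,0],0],[[0,0,0],[0,0,0],0],[[0,0,0.01],[0,0,0],0.2],[[0,0,0.04],[0,0,0],0.2],[[0,0,0.04],[0,0,0],0.2],[[0,0,0],[0,0,0],0.2]]'
```

```text
clock: 6.55
tool_pos: [0.5332, 0.1312, 0.1253]
orientation: [-180.0, -0.1, -154.5]
force: [-0.5, -4.7, 4.3]
opening: 0.02
gripper_force: 30.0
clock: 7.35
tool_pos: [0.5362, 0.1325, 0.2216]
orientation: [-180.0, 0.6, -154.5]
force: [0.3, 0.4, 0.1]
opening: 0.0524
gripper_force: 0.0
```

```bash
python3 -m crank '[[[-0.008,0.038,0],[0,0,2.4],1],[[-0.008,0.038,0],[0,0,2.4],1],[[-0.008,0.038,0],[0,0,2.4],1],[[-0.008,0.038,0],[0,0,2.4],1],[[-0.008,0.038,0],[0,0,2.4],1],[[-0.007,0.038,0],[0,0,2.4],1],[[-0.007,0.037,0],[0,0,2.5],1],[[0,0,0],[0,0,0],1]]'
python3 - <<'E'
from h import *
a=[]
for n,(u,v) in(("top",(290,120)),("side",(180,190))):
    p,d=imaging.snapshot(n);np.save(n+"2.npy",d);cv2.imwrite(f"pics/{n}2full.png",p);a.append(cv2.resize(p[v:v+130,u:u+100],None,fx=4,fy=4,interpolation=cv2.INTER_CUBIC))
cv2.imwrite("pics/o2.png",np.hstack(a))
E
```

```text
clock: 8.15
tool_pos: [0.4784, 0.4003, 0.215]
orientation: [180.0, 0.1, -137.3]
force: [-0.7, -0.9, -0.6]
opening: 0.088
gripper_force: 0.0
```

View pics/o2.png

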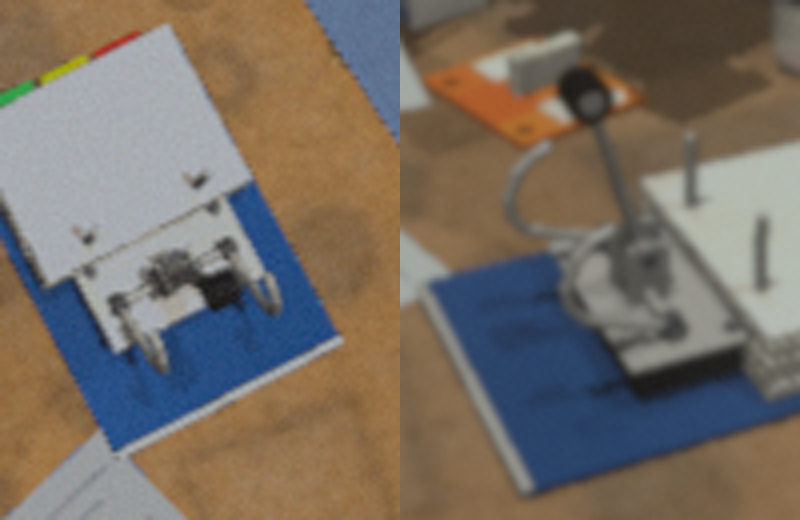

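Rings and lever are fully open. The posts are clear: feet at (692,203) and (762,288), tops at (690,133) and (763,217). I'll refine the file pose and H from these.

Run:
```python
from fit import *
B=10000
s=lambda X,Y:((X-400+.5)/4-.5+180,(Y+.5)/4-.5+190)
t=lambda X,Y:((X+.5)/4-.5+290,(Y+.5)/4-.5+120)
O=[("side",(0,40,40),s(692,203)),("side",(0,-40,40),s(762,289)),("side",(0,40,B+58),s(690,133)),("side",(0,-40,B+58),s(763,216))]
K=[("side",(-45-90*np.cos(1.3),0,B+28+90*np.sin(1.3)),s(585,96)),("top",(-45-90*np.cos(1.3),0,B+28+90*np.sin(1.3)),t(222,290))]
C=[("top",(104,-75,40),zt(570,25)),("top",(104,75,40),zt(365,125)),("top",(-13,75,40),zt(445,287)),("top",(-13,-75,40),zt(652,183)),
("side",(104,75,40),zs(515,175)),("side",(104,-75,40),zs(665,318)),("side",(-13,-75,40),zs(450,377)),("side",(-13,75,40),zs(322,215))]
for o in(O+K,O+K+C,O+K[:1]+C[4:]):
    x,r=fit(o,[.6,.16,.45,.02]);print(x[:2].round(4),np.degrees(x[2]).round(2),x[3].round(4),r)
```

```text
[0.5967 0.1605] 25.87 0.0238 [[-0.3, 0.8], [-0.2, 0.1], [0.2, 0.4], [-0.1, -0.6], [0.1, 0.1], [-0.4, -0.3]]
[0.596  0.1611] 25.58 0.0234 [[-0.5, 0.6], [-0.7, -0.1], [-0.1, 0.4], [-0.6, -0.6], [-0.3, 0.1], [-0.8, 0.0], [-0.4, -0.8], [0.0, -0.3], [0.8, -1.0], [0.3, -1.1], [0.5, -0.7], [1.0, -0.7], [-0.6, 0.0], [-0.5, 0.8]]
[0.5965 0.1612] 25.61 0.0233 [[-0.3, 0.5], [-0.4, -0.1], [0.2, 0.4], [-0.3, -0.5], [-0.0, 0.1], [0.7, -0.7], [1.3, -0.7], [-0.3, 0.0], [-0.2, 0.8]]
```

```bash
python3 -m crank '[[[0.0034,-0.0033,-0.04],[0,0,0],1],[[0,0,-0.045],[0,0,0],1],[[0,0,-0.045],[0,0,0],1],[[0,0,-0.04],[0,0,0],1],[[0,0,-0.02],[0,0,0],0.2],[[0,0,-0.008],[0,0,0],-0.2],[[0,0,-0.004],[0,0,0],-0.3],[[0,0,0],[0,0,0],-0.3],[[0,0,0],[0,0,0],-0.3]]'
```

```text
clock: 9.15
tool_pos: [0.4833, 0.3937, 0.0146]
orientation: [180.0, 0.1, -137.6]
force: [0.3, 0.8, -0.0]
opening: 0.0531
gripper_force: 0.0
```

```bash
python3 -m crank '[[[-0.0014,0.0033,-0.006],[0,0,0],-0.3],[[0,0,0],[0,0,0],-0.4],[[0,0,0],[0,0,0],-0.4]]'; python3 -m crank '[[[0,0,-0.001],[0,0,0],-0.5],[[0,0,0],[0,0,0],-0.7],[[0,0,0],[0,0,0],-1],[[0,0,0],[0,0,0],-1],[[0,0,0],[0,0,0],-1],[[0,0,0],[0,0,0],-1],[[0,0,0],[0,0,0],-1]]'
```

```text
clock: 9.45
tool_pos: [0.4811, 0.3965, 0.0071]
orientation: [180.0, 0.0, -137.6]
force: [0.3, 0.1, 0.7]
opening: 0.0299
gripper_force: 0.0
clock: 10.15
tool_pos: [0.4811, 0.3963, 0.006]
orientation: [180.0, 0.0, -137.6]
force: [1.0, 0.1, -0.5]
opening: 0.0119
gripper_force: 30.0
```

```bash
python3 -m crank '[[[0,0,0.02],[0,0,0],-1],[[0,0,0.04],[0,0,0],-1],[[0,0,0.04],[0,0,0],-1],[[0,0,0.04],[0,0,0],-1],[[0,0,0.03],[0,0,0],-1],[[0,0,0],[0,0,0],-1]]'; python3 -m crank '[[[0.0194,-0.027,0],[0,0,-2.1],-1],[[0.0194,-0.027,0],[0,0,-2.1],-1],[[0.0194,-0.027,0],[0,0,-2.1],-1],[[0.0194,-0.027,0],[0,0,-2.1],-1],[[0.0194,-0.027,0],[0,0,-2.1],-1],[[0.0194,-0.027,0],[0,0,-2.1],-1],[[0.0194,-0.027,0],[0,0,-2.1],-1],[[0.019,-0.027,0],[0,0,-2.1],-1],[[0,0,0],[0,0,0],-1],[[0,0,0],[0,0,0],-1]]'
```

```text
clock: 10.75
tool_pos: [0.483, 0.3982, 0.1814]
orientation: [179.9, 0.5, -137.6]
force: [0.6, -0.1, -0.6]
opening: 0.0117
gripper_force: 30.0
clock: 11.75
tool_pos: [0.6358, 0.1793, 0.1749]
orientation: [180.0, -0.1, -154.5]
force: [0.6, 0.6, -0.8]
opening: 0.0118
gripper_force: 30.0
```

```bash
python3 -m crank '[[[0,0.0005,-0.03],[0,0,0],-1],[[0,0,-0.025],[0,0,0],-1],[[0,0,-0.012],[0,0,0],-1],[[0,0,0],[0,0,0],-1],[[0,0,0],[0,0,0],-1]]'
python3 - <<'E'
from h import *
a=[]
for n,(u,v) in(("top",(290,120)),("side",(200,180))):
    p,d=imaging.snapshot(n);cv2.imwrite(f"pics/{n}3full.png",p);a.append(cv2.resize(p[v:v+130,u:u+100],None,fx=4,fy=4,interpolation=cv2.INTER_CUBIC))
cv2.imwrite("pics/o3.png",np.hstack(a))
E
```

```text
clock: 12.25
tool_pos: [0.6363, 0.1815, 0.1097]
orientation: [-180.0, 0.0, -154.3]
force: [0.5, 0.4, 0.3]
opening: 0.0119
gripper_force: 30.0
```

View pics/o3.png

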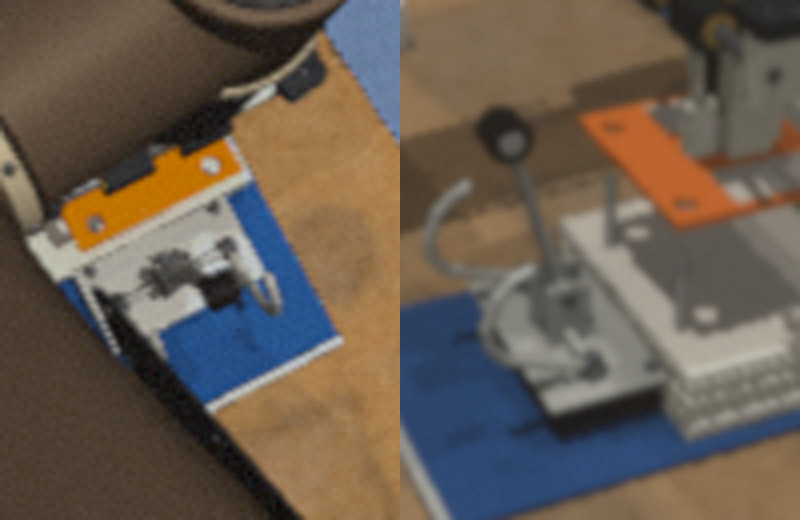

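Both holes are visible just above the posts: top (97,222) and (211,165), side (615,127) and (685,204). I'll compute the residual offset from each camera separately.

Run:
```python
from fit import *
s=lambda X,Y:((X-400+.5)/4-.5+200,(Y+.5)/4-.5+180)
t=lambda X,Y:((X+.5)/4-.5+290,(Y+.5)/4-.5+120)
z=107.7-.0
O=[("top",(0,40,z),t(97,222)),("top",(0,-40,z),t(211,165)),("side",(0,40,z),s(615,127)),("side",(0,-40,z),s(685,204))]
for o in(O,O[:2],O[2:]):
    x,r=fit(o,[.6,.16,.45,0]);print("holes",x[:2].round(4),np.degrees(x[2]).round(2),r)
# posts tops from side cam, same crop: tops and feet
for zz,P in((40,[(613,240),(683,325)]),(81.5,[(611,172),(685,254)])):
    x,r=fit([("side",(0,40,zz),s(*P[0])),("side",(0,-40,zz),s(*P[1]))],[.6,.16,.45,0]);print("posts",zz,x[:2].round(4),np.degrees(x[2]).round(2),r)
# posts in top view, earlier o2: feet
f=lambda X,Y:((X+.5)/4-.5+290,(Y+.5)/4-.5+120)
T=cv2.imread("pics/top2full.png");cv2.imwrite("pics/p4.png",cv2.resize(T[155:190,300:350],None,fx=14,fy=14,interpolation=cv2.INTER_CUBIC))
```

```text
holes [0.5979 0.1623] 24.94 [[-0.2, -0.2], [0.4, -0.2], [-0.2, -0.1], [-0.1, -0.2]]
holes [0.5974 0.1626] 25.31 [[-0.2, 0.1], [0.3, -0.1]]
holes [0.5982 0.1616] 24.65 [[0.0, 0.0], [-0.0, -0.0]]
posts 40 [0.5976 0.165 ] 25.64 [[0.1, 0.3], [-0.1, -0.3]]
posts 81.5 [0.5974 0.1618] 26.36 [[0.1, 0.5], [-0.1, -0.4]]
```

View pics/p4.png

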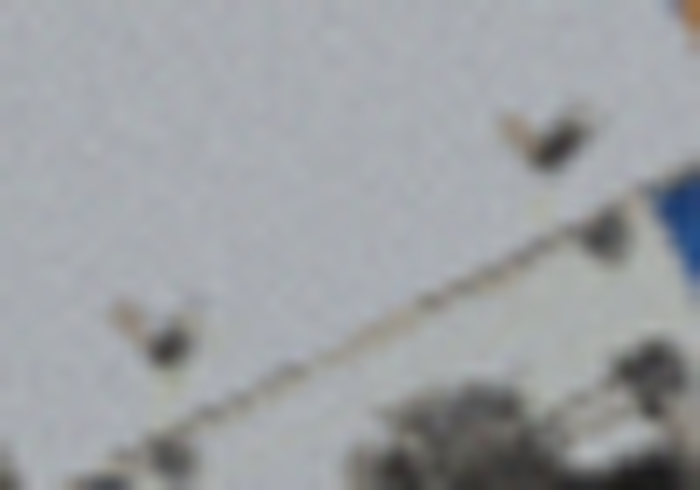

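The post feet are at (165,350) and (545,155) in this crop, with the posts leaning up-right and the shadows up-left.

Run:
```python
from fit import *
c=lambda X,Y:((X+.5)/14-.5+300,(Y+.5)/14-.5+155)
for zz,P in((40,[(163,350),(543,156)]),(81.5,[(195,307),(582,113)])):
    x,r=fit([("top",(0,40,zz),c(*P[0])),("top",(0,-40,zz),c(*P[1]))],[.6,.16,.45,0]);print(zz,x[:2].round(4),np.degrees(x[2]).round(2),r)
print(ctrl.get_obs()["tool_pos"].round(4),ctrl.get_obs()["orientation"].round(2))
```

```text
40 [0.5967 0.1618] 25.76 [[-0.1, 0.0], [0.1, -0.0]]
81.5 [0.5979 0.1609] 25.35 [[-0.3, 0.2], [0.3, -0.2]]
[0.6367 0.1815 0.1105] [-1.7999e+02  1.3000e-01 -1.5436e+02]
```

```bash
python3 -m crank '[[[-0.0006,-0.0007,0],[0,0,0.4],-1],[[0,0,-0.006],[0,0,0],-1],[[0,0,-0.006],[0,0,0],-1],[[0,0,-0.005],[0,0,0],-1],[[0,0,-0.004],[0,0,0],-1],[[0,0,-0.003],[0,0,0],-1],[[0,0,-0.003],[0,0,0],-1],[[0,0,0],[0,0,0],-1]]'
```

```text
clock: 13.15
tool_pos: [0.6351, 0.18, 0.0814]
orientation: [-180.0, -0.0, -154.0]
force: [-0.3, -0.3, -0.8]
opening: 0.0118
gripper_force: 30.0
```

```bash
python3 -m crank '[[[0,0,-0.005],[0,0,0],-1],[[0,0,-0.005],[0,0,0],-1],[[0,0,-0.004],[0,0,0],-1],[[0,0,0],[0,0,0],-1]]';python3 -m crank '[[[0,0,-0.005],[0,0,0],-1],[[0,0,-0.005],[0,0,0],-1],[[0,0,-0.004],[0,0,0],-1],[[0,0,0],[0,0,0],-1]]'; python3 -m crank '[[[0,0,-0.003],[0,0,0],-1],[[0,0,-0.002],[0,0,0],-1],[[0,0,0],[0,0,0],-1]]'
```

```text
clock: 13.55
tool_pos: [0.6349, 0.1798, 0.067]
orientation: [180.0, -0.1, -154.0]
force: [-0.0, 0.8, -0.9]
opening: 0.012
gripper_force: 30.0
clock: 13.95
tool_pos: [0.6349, 0.1798, 0.0531]
orientation: [-180.0, -0.1, -154.0]
force: [-0.6, -0.0, -0.9]
opening: 0.0117
gripper_force: 30.0
clock: 14.25
tool_pos: [0.6352, 0.18, 0.0487]
orientation: [180.0, -0.0, -154.0]
force: [-0.0, -0.2, -0.4]
opening: 0.0118
gripper_force: 30.0
```

```bash
python3 -m crank '[[[0,0,-0.0015],[0,0,0],-1],[[0,0,-0.0008],[0,0,0],-1],[[0,0,0],[0,0,0],-1]]'
```

```text
clock: 14.55
tool_pos: [0.6353, 0.1801, 0.0466]
orientation: [-180.0, -0.0, -154.0]
force: [-0.1, 1.1, 0.1]
opening: 0.012
gripper_force: 30.0
```

```bash
python3 -m crank '[[[0,0,-0.0005],[0,0,0],-1],[[0,0,0],[0,0,0],-0.6],[[0,0,0],[0,0,0],-0.3],[[0,0,0.001],[0,0,0],-0.2],[[0,0,0],[0,0,0],-0.1],[[0,0,0],[0,0,0],0],[[0,0,0],[0,0,0],0]]'; python3 -m crank '[[[0,0,0.02],[0,0,0],0],[[0,0,0.04],[0,0,0],0],[[0,0,0.04],[0,0,0],0],[[0,0,0.04],[0,0,0],0],[[0,0,0.04],[0,0,0],0],[[0,0,0],[0,0,0],0]]'
python3 - <<'E'
from h import *
a=[]
for n,(u,v) in(("top",(290,120)),("side",(200,180))):
    p,d=imaging.snapshot(n);cv2.imwrite(f"pics/{n}4full.png",p);np.save(n+"4.npy",d);a.append(cv2.resize(p[v:v+130,u:u+100],None,fx=4,fy=4,interpolation=cv2.INTER_CUBIC))
cv2.imwrite("pics/o4.png",np.hstack(a))
E
```

```text
clock: 15.25
tool_pos: [0.6354, 0.1801, 0.0472]
orientation: [180.0, 0.0, -154.0]
force: [-0.5, -0.5, -0.3]
opening: 0.043
gripper_force: 0.0
clock: 15.85
tool_pos: [0.6382, 0.181, 0.2343]
orientation: [-180.0, 0.6, -154.0]
force: [0.3, -0.0, 0.9]
opening: 0.0436
gripper_force: 0.0
```

View pics/o4.png

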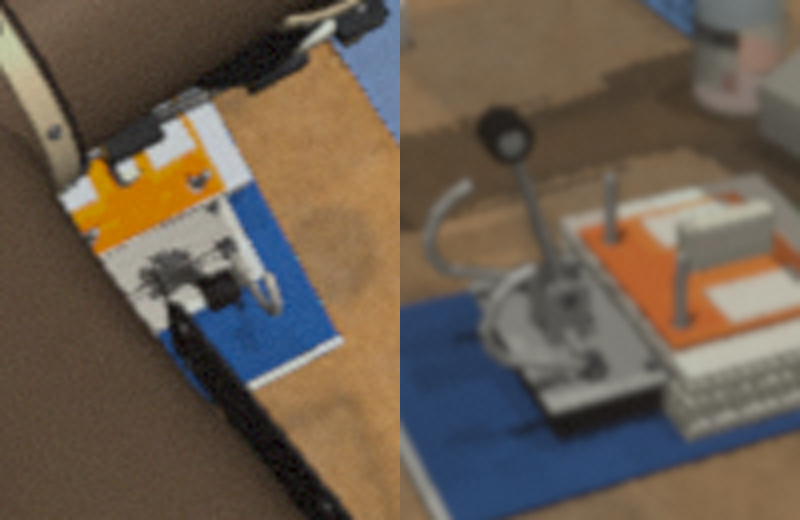

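The plate is threaded flat: both posts come through its holes, with its body on the sheets. Next, grip the knob and bring the lever down.

```bash
python3 -m crank '[[[-0.035,-0.0166,0],[0,0,0],0.3],[[-0.035,-0.0166,0],[0,0,0],0.3],[[-0.035,-0.0166,0],[0,0,0],0.3],[[0,0,0],[0,0,0],0.3],[[0,0,0],[0,0,0],0.3]]'
```

```text
clock: 16.45
tool_pos: [0.5295, 0.1299, 0.2267]
orientation: [180.0, -0.0, -154.0]
force: [0.8, 0.9, 0.3]
opening: 0.0566
gripper_force: 0.0
```

```bash
python3 -m crank '[[[0.004,0.0015,-0.03],[0,0,0],0.3],[[0,0,-0.03],[0,0,0],0.3],[[0,0,-0.025],[0,0,0],0.3],[[0,0,-0.015],[0,0,0],0.3],[[0,0,-0.005],[0,0,0],0.3],[[0,0,0],[0,0,0],0.3]]';  python3 -m crank '[[[0,0,0],[0,0,0],0],[[0,0,0],[0,0,0],-0.4],[[0,0,0],[0,0,0],-0.6],[[0,0,0],[0,0,0],-1],[[0,0,0],[0,0,0],-1],[[0,0,0],[0,0,0],-1],[[0,0,0],[0,0,0],-1],[[0,0,0],[0,0,0],-1]]'
```

```text
clock: 17.05
tool_pos: [0.5344, 0.1318, 0.1209]
orientation: [-180.0, -0.1, -154.0]
force: [-0.4, -0.9, -0.2]
opening: 0.0567
gripper_force: 0.0
clock: 17.85
tool_pos: [0.5346, 0.1316, 0.1225]
orientation: [-180.0, 0.0, -154.0]
force: [-0.9, -2.4, 3.7]
opening: 0.0204
gripper_force: 30.0
```

```bash
python3 -m crank '[[[-0.0077,-0.0037,-0.0028],[0,0,0],-1],[[-0.0074,-0.0036,-0.0037],[0,0,0],-1],[[-0.007,-0.0034,-0.0045],[0,0,0],-1],[[0,0,0],[0,0,0],-1]]';  python3 -m crank '[[[-0.0066,-0.0032,-0.0052],[0,0,0],-1],[[-0.0061,-0.0029,-0.0059],[0,0,0],-1],[[-0.0055,-0.0026,-0.0066],[0,0,0],-1],[[0,0,0],[0,0,0],-1]]'
```

```text
clock: 18.25
tool_pos: [0.5164, 0.1229, 0.114]
orientation: [-180.0, 0.6, -153.9]
force: [7.2, -1.6, 8.7]
opening: 0.0196
gripper_force: 30.0
clock: 18.65
tool_pos: [0.4965, 0.1133, 0.0955]
orientation: [-180.0, 0.4, -153.9]
force: [2.9, -2.8, 11.0]
opening: 0.0197
gripper_force: 30.0
```

```bash
python3 -m crank '[[[-0.0049,-0.0023,-0.0072],[0,0,0],-1],[[-0.0042,-0.002,-0.0077],[0,0,0],-1],[[-0.0035,-0.0017,-0.0081],[0,0,0],-1],[[0,0,0],[0,0,0],-1]]';  python3 -m crank '[[[-0.0028,-0.0013,-0.0084],[0,0,0],-1],[[-0.002,-0.001,-0.0087],[0,0,0],-1],[[-0.0012,-0.0006,-0.0089],[0,0,0],-1],[[0,0,0],[0,0,0],-1],[[0,0,0],[0,0,0],-1]]'
```

```text
clock: 19.05
tool_pos: [0.4819, 0.1062, 0.071]
orientation: [-180.0, 0.1, -154.0]
force: [1.4, -3.9, 8.4]
opening: 0.0197
gripper_force: 30.0
clock: 19.55
tool_pos: [0.4739, 0.1023, 0.0439]
orientation: [-180.0, -0.2, -154.0]
force: [-0.9, -5.3, 2.9]
opening: 0.0197
gripper_force: 30.0
```

```bash
python3 -m crank '[[[-0.0002,-0.0001,-0.003],[0,0,0],-1],[[-0.0002,-0.0001,-0.003],[0,0,0],-1],[[0,0,0],[0,0,0],-1]]';  python3 -m crank '[[[0,0,-0.0015],[0,0,0],-1],[[0,0,0],[0,0,0],-1]]';  python3 -m crank '[[[0,0,-0.001],[0,0,0],-1],[[0,0,0],[0,0,0],-1]]'
```

```text
clock: 19.85
tool_pos: [0.4731, 0.1018, 0.0379]
orientation: [-180.0, -0.2, -154.1]
force: [-3.7, -5.7, 4.9]
opening: 0.0203
gripper_force: 30.0
clock: 20.05
tool_pos: [0.473, 0.1017, 0.0364]
orientation: [-180.0, -0.2, -154.1]
force: [-4.0, -5.1, 5.0]
opening: 0.0194
gripper_force: 30.0
clock: 20.25
tool_pos: [0.4729, 0.1017, 0.0354]
orientation: [-180.0, -0.3, -154.1]
force: [-4.6, -5.8, 5.3]
opening: 0.0196
gripper_force: 30.0
```

```bash
for i in 1; do python3 -m crank '[[[0,0,-0.001],[0,0,0],-1],[[0,0,0],[0,0,0],-1]]'; done; python3 -m crank '[[[0,0,-0.001],[0,0,0],-1],[[0,0,0],[0,0,0],-1]]'
```

```text
clock: 20.45
tool_pos: [0.4728, 0.1016, 0.0344]
orientation: [-180.0, -0.3, -154.1]
force: [-5.5, -5.6, 5.1]
opening: 0.0199
gripper_force: 30.0
clock: 20.65
tool_pos: [0.4727, 0.1016, 0.0334]
orientation: [-180.0, -0.3, -154.1]
force: [-4.8, -5.5, 6.0]
opening: 0.0198
gripper_force: 30.0
```

```bash
python3 -m crank '[[[-0.0005,-0.0005,-0.001],[0,0,0],-1],[[0,0,0],[0,0,0],-1]]'; python3 -m crank '[[[0,0,-0.001],[0,0,0],-1],[[0,0,0],[0,0,0],-1]]'
```

```text
clock: 20.85
tool_pos: [0.4727, 0.1015, 0.0325]
orientation: [-180.0, -0.2, -154.1]
force: [-4.3, -4.3, 5.2]
opening: 0.0195
gripper_force: 30.0
clock: 21.05
tool_pos: [0.4726, 0.1014, 0.0315]
orientation: [-180.0, -0.2, -154.1]
force: [-4.2, -5.2, 5.7]
opening: 0.0199
gripper_force: 30.0
```

```bash
python3 -m crank '[[[0,0,0],[0,0,0],-0.4],[[0,0,0],[0,0,0],0],[[0,0,0],[0,0,0],0],[[0,0,0.02],[0,0,0],0],[[0,0,0.03],[0,0,0],0],[[0,0,0.015],[0,0,0],0],[[0,0,0],[0,0,0],-1],[[0,0,0],[0,0,0],-1],[[0,0,0],[0,0,0],-1],[[0,0,0],[0,0,0],-1],[[0,0,0],[0,0,0],-1],[[0,0,0],[0,0,0],-1]]'
python3 - <<'E'
from h import *
p,d=imaging.snapshot("side");cv2.imwrite("pics/s5.png",cv2.resize(p[180:310,160:320],None,fx=4,fy=4,interpolation=cv2.INTER_CUBIC))
E
```

```text
clock: 22.25
tool_pos: [0.4744, 0.1027, 0.0965]
orientation: [-180.0, -0.1, -154.0]
force: [0.4, -0.7, -0.4]
opening: 0.003
gripper_force: 0.0
```

View pics/s5.png

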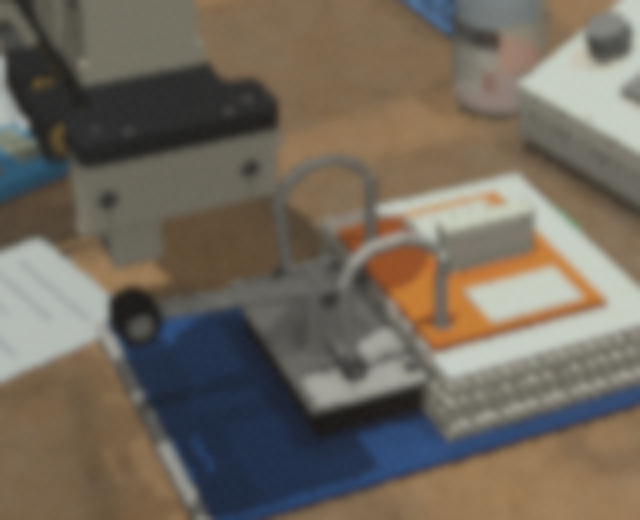

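The rings are over the posts, but the knob is at (140,318) against (140,332) originally, so the lever isn't home yet. I'll press it with shut fingertips.

```bash
python3 -m crank '[[[0,0,-0.015],[0,0,0],-1],[[0,0,-0.006],[0,0,0],-1],[[0,0,-0.003],[0,0,0],-1],[[0,0,0],[0,0,0],-1]]'; python3 -m crank '[[[0,0,-0.002],[0,0,0],-1],[[0,0,-0.002],[0,0,0],-1],[[0,0,0],[0,0,0],-1]]'; python3 -m crank '[[[0,0,-0.002],[0,0,0],-1],[[0,0,0],[0,0,0],-1]]'
```

```text
clock: 22.7
tool_pos: [0.4743, 0.1026, 0.0726]
orientation: [-180.0, -0.1, -154.0]
force: [0.4, -0.2, 0.4]
opening: 0.0005
gripper_force: 0.0
clock: 23.0
tool_pos: [0.4746, 0.1028, 0.0689]
orientation: [180.0, 0.0, -154.0]
force: [0.3, 0.0, 1.1]
opening: 0.0001
gripper_force: 0.0
clock: 23.2
tool_pos: [0.4746, 0.1029, 0.0668]
orientation: [180.0, 0.0, -154.0]
force: [0.2, 0.2, 0.1]
opening: 0.0006
gripper_force: 0.0
```

```bash
python3 -m crank '[[[0,0,-0.0015],[0,0,0],-1],[[0,0,0],[0,0,0],-1]]'; python3 -m crank '[[[0,0,-0.0015],[0,0,0],-1],[[0,0,0],[0,0,0],-1]]';python3 -m crank '[[[0,0,-0.001],[0,0,0],-1],[[0,0,0],[0,0,0],-1]]'
```

```text
clock: 23.4
tool_pos: [0.4746, 0.1028, 0.0653]
orientation: [180.0, -0.0, -154.0]
force: [0.4, 0.3, -0.1]
opening: 0.0004
gripper_force: 0.0
clock: 23.6
tool_pos: [0.4747, 0.1029, 0.0639]
orientation: [-180.0, 0.0, -154.0]
force: [0.3, 0.1, 1.6]
opening: 0.0006
gripper_force: 0.5
clock: 23.8
tool_pos: [0.4747, 0.1028, 0.0633]
orientation: [-180.0, 0.0, -154.0]
force: [-1.6, -0.6, 6.5]
opening: 0.0006
gripper_force: 3.0
```

```bash
python3 -m crank '[[[0,0,-0.001],[0,0,0],-1],[[0,0,0],[0,0,0],-1]]'; python3 -m crank '[[[0,0,-0.001],[0,0,0],-1],[[0,0,0],[0,0,0],-1]]';python3 -m crank '[[[0,0,-0.001],[0,0,0],-1],[[0,0,0],[0,0,0],-1]]'
```

```text
clock: 24.0
tool_pos: [0.4747, 0.1027, 0.0626]
orientation: [-180.0, 0.0, -154.0]
force: [-2.4, -0.7, 11.6]
opening: 0.0001
gripper_force: 5.6
clock: 24.2
tool_pos: [0.4747, 0.1027, 0.0621]
orientation: [-180.0, 0.0, -154.0]
force: [-5.1, -1.5, 16.5]
opening: 0.0004
gripper_force: 8.2
clock: 24.4
tool_pos: [0.4747, 0.1026, 0.0615]
orientation: [-180.0, 0.0, -154.0]
force: [-7.0, -1.6, 21.5]
opening: 0.0001
gripper_force: 10.8
```

No more pictures may be viewed, so I'll track the knob numerically. I'll compare its centroid and depth in the side view between the start, the last picture and now.

```bash
cat > knob.py <<'E'
from h import *
def knob(p,d):
    W=cloud("side",d);b=p.max(2)<75
    s=np.zeros(b.shape,bool);s[248:275,180:206]=1
    n,l,st,c=cv2.connectedComponentsWithStats((b&s).astype(np.uint8))
    i=1+st[1:,4].argmax();m=l==i;q=W[m]
    return st[i].tolist(),c[i].round(2),np.median(q,0).round(4),np.percentile(q[:,2],[5,95]).round(4)
E
python3 - <<'E'
from knob import *
p0=cv2.imread("pics/side0.png");print("start",knob(p0,np.load("side0.npy")))
p,d=imaging.snapshot("side");cv2.imwrite("pics/s6.png",p);print("now",knob(p,d))
s5=cv2.resize(cv2.imread("pics/s5.png"),(160,130),interpolation=cv2.INTER_AREA)
f=np.zeros_like(p);f[180:310,160:320]=s5;print("s5",knob(f,d)[:2])
for nm,a in(("s5",f),("now",p)):
  T=p0[250:276,181:203];r=cv2.matchTemplate(a[235:290,165:220],T,cv2.TM_CCOEFF_NORMED);print(nm,cv2.minMaxLoc(r)[1:], "start loc (16,15)")
  R=p0[210:265,225:275];r=cv2.matchTemplate(a[200:275,215:285],R,cv2.TM_CCOEFF_NORMED);print(" rings",cv2.minMaxLoc(r)[1:],"start (10,10)")
E
```

```text
start ([187, 256, 14, 14, 125], array([193.62, 262.44]), array([0.4764, 0.0947, 0.0586]), array([0.0466, 0.064 ]))
now ([187, 261, 19, 14, 200], array([196.42, 268.33]), array([0.4769, 0.1333, 0.0056]), array([0.0036, 0.0583]))
s5 ([188, 252, 18, 23, 243], array([195.99, 263.72]))
s5 (0.8667358160018921, (0, 0), (16, 12)) start loc (16,15)
 rings (0.4648815095424652, (20, 20), (20, 7)) start (10,10)
now (0.7505902051925659, (21, 0), (15, 18)) start loc (16,15)
 rings (0.4909161925315857, (20, 20), (11, 9)) start (10,10)
```

The knob is now about 3 px below its start position and 6 px below the last picture. The stiff rise at z ≈ 0.0637 (H ≈ 24.5 mm, matching the post tops) means it is on its stop. I'll retract and check that it stays.

```bash
python3 -m crank '[[[0,0,0.002],[0,0,0],-1],[[0,0,0.003],[0,0,0],-1],[[0,0,0.02],[0,0,0],-1],[[0,0,0.04],[0,0,0],-1],[[-0.01,-0.03,0.04],[0,0,0],-1],[[-0.01,-0.04,0.03],[0,0,0],-1],[[-0.005,-0.04,0],[0,0,0],-1],[[0,-0.04,0],[0,0,0],-1],[[0,-0.04,0],[0,0,0],-1],[[0,-0.03,0],[0,0,0],-1],[[0,0,0],[0,0,0],-1],[[0,0,0],[0,0,0],-1]]'
python3 - <<'E'
from fit import *
from knob import knob
S=cv2.imread("pics/side0.png");T=cv2.imread("pics/top0.png")
p,d=imaging.snapshot("side");print("knob",knob(p,d));pt,dt=imaging.snapshot("top")
P0=S[250:276,181:203];r=cv2.matchTemplate(p[235:290,165:220],P0,cv2.TM_CCOEFF_NORMED);print(cv2.minMaxLoc(r)[1:],"start (16,15)")
f=[.5962,.161,np.radians(25.6)]
for q in(0,.03,.06,.1):
    print(q,proj("side",pose(f,[-.045-.09*np.cos(q),-.01,.0245+.028+.09*np.sin(q)])).round(1))
# bystanders: change in regions; plate height
D=cv2.absdiff(T,pt).max(2)
for nm,(a,b,c,e) in dict(timer=(245,278,250,288),carton=(160,205,240,285),stock=(200,232,135,168),pot=(325,355,85,118)).items():print(nm,np.mean(D[c:e,a:b]>45).round(3))
W=cloud("side",d);h=cv2.cvtColor(p,cv2.COLOR_BGR2HSV);m=(h[...,0]>5)&(h[...,0]<22)&(h[...,1]>170)&(h[...,2]>110);m[:215]=0;m[275:]=0;m[:,:240]=0;m[:,320:]=0
q=W[m];print("plate",m.sum(),np.percentile(q[:,2],[10,50,90]).round(4))
E
```

```text
clock: 25.65
tool_pos: [0.4497, -0.1164, 0.1933]
orientation: [180.0, -0.0, -154.1]
force: [-0.3, -0.9, 0.5]
opening: 0.0005
gripper_force: 0.0
knob ([187, 255, 19, 17, 166], array([194.42, 262.63]), array([0.475 , 0.0965, 0.0567]), array([0.0039, 0.0641]))
(0.9089087247848511, (2, 6), (16, 15)) start (16,15)
0 [[194.8 265.3]]
0.03 [[194.8 264. ]]
0.06 [[194.7 262.8]]
0.1 [[194.7 261.1]]
timer 0.0
carton 0.0
stock 0.0
pot 0.0
plate 306 [0.0434 0.0445 0.0454]
```

Run:
```python
from h import *
S=cv2.imread("pics/side0.png",0).astype(np.float32)
acc=np.mean([cv2.cvtColor(imaging.snapshot("side")[0],cv2.COLOR_BGR2GRAY).astype(np.float32) for _ in range(5)],0).astype(np.float32)
for nm,(u0,u1,v0,v1) in dict(knob=(183,202,252,274),lever=(200,230,248,264),ringL=(228,256,216,246),board=(172,200,275,305)).items():
    M=np.eye(2,3,dtype=np.float32)
    try: cc,M=cv2.findTransformECC(S[v0:v1,u0:u1],acc[v0:v1,u0:u1],M,cv2.MOTION_TRANSLATION,(3,200,1e-5));print(nm,round(cc,3),M[:,2].round(2))
    except cv2.error as e: print(nm,"fail")
o=ctrl.get_obs();print(o["clock"],o["force"].round(1))
```

```text
knob 0.912 [0.19 0.07]
lever 0.951 [0.09 0.64]
ringL 0.794 [-0.26 -0.89]
board fail
26.0 [-0.3  0.9  0.2]
```

Run:
```python
from h import *
S=cv2.imread("pics/side0.png",0).astype(np.float32)
A=np.mean([cv2.cvtColor(imaging.snapshot("side")[0],cv2.COLOR_BGR2GRAY).astype(np.float32) for _ in range(5)],0)
for c in(239,242,245):
    print(c,S[215:232,c-1:c+2].mean(1).round().astype(int).tolist());print("   ",A[215:232,c-1:c+2].mean(1).round().astype(int).tolist())
for r in(228,232): print(r,S[r-1:r+2,226:260].mean(0).round().astype(int).tolist());print("   ",A[r-1:r+2,226:260].mean(0).round().astype(int).tolist())
```

```text
239 [92, 89, 99, 109, 120, 134, 131, 114, 101, 98, 97, 96, 95, 96, 98, 98, 98]
    [128, 130, 130, 133, 142, 156, 153, 133, 119, 115, 114, 113, 112, 113, 114, 115, 114]
242 [103, 105, 110, 116, 128, 130, 115, 98, 93, 96, 96, 98, 97, 98, 99, 100, 101]
    [127, 127, 129, 136, 150, 152, 135, 114, 110, 112, 114, 114, 114, 114, 116, 118, 118]
245 [109, 110, 111, 118, 126, 119, 102, 94, 94, 97, 99, 99, 100, 99, 99, 101, 101]
    [128, 129, 130, 138, 148, 140, 120, 110, 111, 114, 116, 116, 117, 116, 116, 117, 119]
228 [99, 99, 98, 101, 105, 110, 106, 97, 93, 94, 97, 96, 96, 96, 97, 97, 98, 99, 99, 100, 99, 99, 100, 98, 94, 88, 86, 86, 89, 95, 100, 103, 106, 108]
    [116, 115, 114, 112, 108, 104, 101, 100, 104, 110, 113, 113, 112, 113, 113, 114, 115, 116, 117, 116, 116, 116, 117, 115, 110, 102, 100, 100, 104, 112, 117, 120, 124, 127]
232 [104, 102, 100, 98, 95, 90, 86, 87, 94, 97, 96, 96, 97, 98, 101, 105, 108, 110, 112, 116, 121, 127, 132, 134, 126, 106, 95, 106, 135, 157, 167, 170, 173, 175]
    [121, 119, 117, 111, 102, 96, 96, 102, 110, 113, 114, 113, 113, 115, 119, 123, 126, 128, 131, 136, 142, 149, 155, 157, 148, 125, 112, 124, 156, 182, 191, 193, 193, 194]
```

Ring crest and knob match the starting (shut) image to within a fraction of a pixel, so I'm handing in.

```bash
python3 -c "
from plant import close_job
print(close_job())"
```

```text
the job is handed in; nothing more can be done
None
```

I handed the job in at about 26 s: the orange plate is threaded over both posts and lies flat on the sheets, the lever is pressed home with at most about 22 N, the rings are shut, and the timer, pot, bottle and carton show no movement in the top image.

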